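# Load the full reagent bottle

## Robot

A 6-joint arm with a two-finger parallel gripper is mounted at the origin on the work surface. World frame = base frame: x ahead of the robot, y to its left, z up, the work surface at z = 0. Lengths are in mm, angles in rad, forces in N, time in s.
With the tool pointing down it reaches from about 425 to 950 mm from the base axis. Payload 3.5 kg.
Tool frame: the origin (TCP) lies at the very end of the fingers, on their centre line; the grasp point (between the pads) lies 19 mm behind it; z points along the fingers, y is the line along which they close (so a half turn about z gives the same grasp; the last joint's range is limited). The gripper opens to 85 mm and grips with 20 to 120 N. Pads are 22 mm wide; open, the fingers measure 114 mm over their backs; the gripper's body (76 mm by 85 mm) begins 54 mm behind the grasp point. The pads swing forward as they close: fully open they stand 13 mm farther back than shut.
Start: joints at [-1.389, 0.286, 1.577, -0, 1.279, -0.15], TCP at [219.901, -638.161, 231.325] pointing down, gripper open.
Joint ranges: [-2.77, 2.77], [-0.9, 2.22], [0.21, 2.48], [-1.53, 4.67], [0.24, 2.81], [-2.84, 2.84]. Speed limits (rad/s): [2.79, 2.79, 3.14, 3.14, 3.14, 3.14].

## Interface

Orientations are given as a 3x3 rotation matrix whose columns are the frame's x, y, z axes.
In Python, from cell import * gives the robot as it stands. Calls block until the motion is done:
- reach(position, orientation): joint-space move of the TCP to a pose.
- move_linear(position, max_speed=150, rotation=None): straight line of the TCP; rotation=None keeps the orientation; max_speed is the mean speed in mm/s.
- movej(angles): joint-space move.
- grip(opening): finger opening in mm; the grip force is fixed at half the most; returns when the fingers have stopped.
- sleep(seconds).
- ik(position, orientation): joint angles nearest the present ones, or None.
- read_state(): the state.
- snapshot(name): name is "scene" or "top"; returns a dict with "image" (384x512x3 uint8, red, green, blue), "z_map" (384x512 float32, mm along the optical axis (not along the pixel's ray), 0 where there is no reading), "mtx" (3x3 intrinsics, pixels), "dist" ([k1, k2, p1, p2, k3] as OpenCV has them; the pictures are not rectified), "R" (3x3) and "t" (3): a world point X has camera coordinates R X + t. Camera axes: x right, y down, z forward; pixel columns grow to the right and rows downward; lengths in mm; the calibration is good to about 2 mm. A picture is of the moment at which its call begins.
A pose or a line that the arm cannot do raises MotionError and nothing moves.
- finish_job(): hands the job in; it is judged then, once.
The state is a dict: "time": time; "q": joint angles; "joint_vel": joint speeds; "joint_efforts": joint torques, N m; "tcp_pos": TCP position; "ee_rot": TCP orientation; "wrist_force": force on the tool from outside, world axes, zero at the start; "wrist_torque": the same for the moment, N m; "opening": finger opening in mm; "gripper_force": force on a finger pad.
Only numpy, scipy, OpenCV 4.12 (cv2) and the standard library are available. Lean on these libraries where they do the work, as an engineer would, in place of code of your own. Each camera call takes 0.05 s, during which the arm holds its last target. There are 200 camera calls.

## Task

One of the three identical square reagent bottles on the bench is still full and the other two are nearly empty: find the full one by its weight and stand it upright in the analyser's loading tray, first taking out the small round jar that was left in the tray and standing it on the bench. Leave the two nearly empty bottles standing upright on the bench, set things down without dropping or tipping them, and leave the other things on the bench where they are.

Things in the scene. Friction and masses are not known exactly. Their poses are not given: they have to be found in the camera images.
- bottle_a: opaque white square bottle, 56 x 56 mm, body 80 mm high, with a round cap 36 mm across on top (100 mm high in all; the cap spans 84 to 100 mm). Origin: centre of its underside, z up. The three bottles look exactly alike; one is full and weighs 0.45 to 0.7 kg, the other two are nearly empty and weigh 0.12 to 0.19 kg
- bottle_b: opaque white square bottle, 56 x 56 mm, body 80 mm high, with a round cap 36 mm across on top (100 mm high in all; the cap spans 84 to 100 mm). Origin: centre of its underside, z up. The three bottles look exactly alike; one is full and weighs 0.45 to 0.7 kg, the other two are nearly empty and weigh 0.12 to 0.19 kg
- bottle_c: opaque white square bottle, 56 x 56 mm, body 80 mm high, with a round cap 36 mm across on top (100 mm high in all; the cap spans 84 to 100 mm). Origin: centre of its underside, z up. The three bottles look exactly alike; one is full and weighs 0.45 to 0.7 kg, the other two are nearly empty and weigh 0.12 to 0.19 kg
- jar: small round screw-top jar, 40 mm across, 62 mm high, standing in the loading tray at the start. Origin: centre of its underside, z up
- analyser: white bench analyser, fixed. Origin: under the centre of its loading tray, at bench height. Its square grey tray (94 x 94 mm outside) lies in front of the machine's face, which is 115 mm from the tray's centre on the +y side of this frame; the machine is 260 mm wide (x from -110 to 150 mm), 220 mm deep and 250 mm high
- tray (a point): centre of the loading tray's floor, 12 mm above the bench, same axes as the analyser. The tray is 84 x 84 mm inside, with walls 5 mm thick that rise 10 mm above its floor: one bottle fits with 14 mm to spare all round, at any yaw
- tip_box: bystander: closed pipette-tip box with a blue base and a white lid, 75 x 110 x 45 mm high (x, y, z). Origin: centre of its underside
- amber: bystander: round amber bottle, 52 mm across, 110 mm high. Origin: centre of its underside
- timer: bystander: flat white timer, 50 x 70 x 18 mm high (x, y, z). Origin: centre of its underside
Things that resemble listed ones, but are neither listed nor needed, are in the scene too. Leave any red look-alike of the jar alone. Leave any yellow look-alike of the bottle_c alone.

How it is judged:
By the outcome, as a careful person would: the job done as asked, in the order asked, and still so for the second after the job is handed in, with the robot touching nothing.
It also fails if it takes over 72 s, if anything falls off the work surface, if the arm or the gripper's body presses on something with over 40 N, if the wrist force passes 120 N, or if a joint passes its speed limit or range.

## Working session

There is one attempt and no reset: what is moved stays moved. The work goes in short steps, each a Python script; the robot and the scene stay as the last script left them, time stands still between calls to the robot, and variables do not carry over. Pictures are saved under pics/ and viewed, at most 10 in all, crops included, and the job is handed in when it is done.

```bash
mkdir -p pics; ls; python3 - <<'E'
from cell import *
import cv2,numpy as np,pickle
for n in("scene","top"):
    s=snapshot(n); pickle.dump(s,open(n+"0.pkl","wb"))
    cv2.imwrite(f"pics/{n}0.png",cv2.resize(s["image"][:,:,::-1],(768,576)))
    print(n,s["mtx"],s["dist"],s["R"],s["t"],(s["z_map"]>0).mean())
print(read_state())
E
```

```text
pics
scene [[475.65324237   0.         253.86272781]
 [  0.         475.65324237 180.73388177]
 [  0.           0.           1.        ]] [-0.04891757  0.          0.          0.          0.        ] [[-0.5071413   0.86175066 -0.01391048]
 [ 0.58453287  0.33204805 -0.74031441]
 [-0.63334748 -0.38357514 -0.67211686]] [ 355.45028428 -252.87447166 1723.23099272] 0.9949289957682291
top [[389.99767932   0.         250.50203944]
 [  0.         389.99767932 188.7168516 ]
 [  0.           0.           1.        ]] [0.0278237 0.        0.        0.        0.       ] [[-2.28875298e-03 -9.99623140e-01  2.73557939e-02]
 [-9.96467665e-01 -1.66045072e-05 -8.39773319e-02]
 [ 8.39461385e-02 -2.74513675e-02 -9.96092098e-01]] [-103.95752685  554.79679212 1106.11566075] 0.9958597819010416
{'time': 0.1, 'q': array([-1.38901951e+00,  2.87123880e-01,  1.57804906e+00,  2.53870750e-05,
        1.27858952e+00, -1.49997046e-01]), 'joint_vel': array([-0.00082016, -0.00477401, -0.00417593, -0.00015312,  0.00215027,
       -0.00102012]), 'joint_efforts': array([ 7.14792550e-04, -4.07296443e+01, -2.93695968e+01, -1.02808899e-04,
        3.44017666e-03,  7.92074758e-06]), 'tcp_pos': array([ 219.78778473, -637.58251268,  230.04429178]), 'ee_rot': array([[ 9.45468503e-01,  3.25713332e-01, -3.68341537e-04],
       [ 3.25713355e-01, -9.45466148e-01,  2.13845141e-03],
       [ 3.48267681e-04, -2.14181221e-03, -9.99997646e-01]]), 'wrist_force': array([ 0.03241124, -1.08069761, -0.5165812 ]), 'wrist_torque': array([-0.02467465,  0.01963408, -0.01757732]), 'gripper_force': 0.0, 'opening': 85.36360200919476}
```

View pics/top0.png

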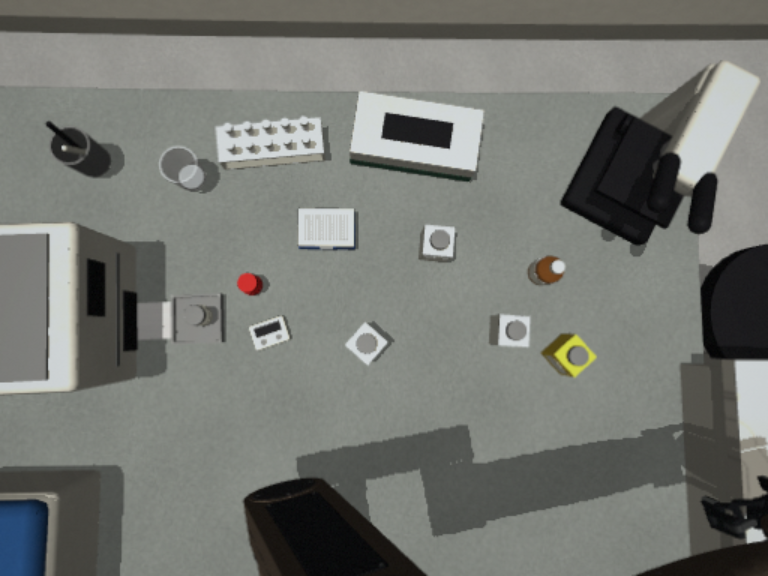

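View pics/scene0.png

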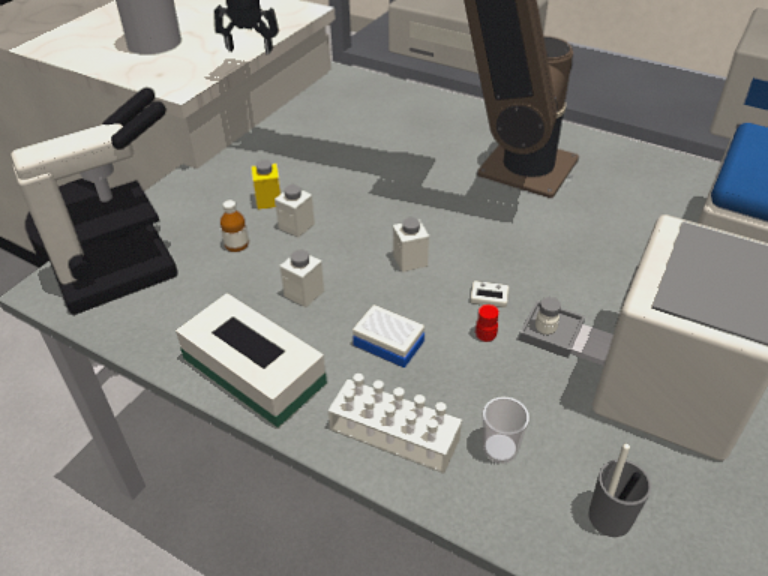

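The top view (768-px scale) shows three white bottles at (440,241), (367,343) and (515,331), with a yellow look-alike at (577,356). The jar stands in the grey tray at (200,317), with its red look-alike at (250,284). The bystanders are the tip box (327,228), the timer (270,333) and the amber bottle (549,269). The scene view agrees. Next I'll measure positions.

```bash
cat > vis.py <<'E'
import cv2,numpy as np
def rays(s,px):
    n=cv2.undistortPoints(np.float64(px).reshape(-1,1,2),s["mtx"],s["dist"]).reshape(-1,2)
    return np.c_[n,np.ones(len(n))]
def plane(s,px,z):              # cast pixels onto world plane at height z
    d=rays(s,px)@s["R"]; c=-s["R"].T@s["t"]
    return c+d*((z-c[2])/d[:,2])[:,None]
def cloud(s):                   # world point of every pixel
    h,w=s["z_map"].shape; u,v=np.meshgrid(np.arange(w),np.arange(h))
    p=rays(s,np.c_[u.ravel(),v.ravel()])*s["z_map"].reshape(-1,1)
    return ((p-s["t"])@s["R"]).reshape(h,w,3)
def blobs(s,mask,z,amin=20):    # contours of mask -> (pixel centre, world rect centre, size, yaw deg)
    out=[]
    for c in cv2.findContours(mask.astype(np.uint8),cv2.RETR_EXTERNAL,cv2.CHAIN_APPROX_NONE)[0]:
        m=cv2.moments(c)
        if m["m00"]<amin: continue
        w=plane(s,c.reshape(-1,2),z)[:,:2].astype(np.float32)
        r=cv2.minAreaRect(w)
        cen=plane(s,[[m["m10"]/m["m00"],m["m01"]/m["m00"]]],z)[0,:2]
        out.append((np.round([m["m10"]/m["m00"],m["m01"]/m["m00"]]).astype(int),np.round(r[0],1),np.round(cen,1),np.round(r[1],0),round(r[2],1)))
    return out
E
python3 - <<'E'
import pickle; from vis import *
for n in("top","scene"):
    s=pickle.load(open(n+"0.pkl","rb")); P=cloud(s); Z=P[...,2]; im=s["image"]
    roi=(P[...,0]>300)&(P[...,0]<900)&(P[...,1]>-600)&(P[...,1]<600)
    hsv=cv2.cvtColor(im,cv2.COLOR_RGB2HSV)
    for nm,lo,hi,z,am in(("bench",-8,5,0,20000),("cap",94,106,100,20),("bodytop",74,88,80,150),("jar top",68,80,74,15),("tray rim",17,27,22,20),("tipbox",40,50,45,100),("timer",12,24,18,100),("amber",106,116,110,5)):
        m=roi&(Z>lo)&(Z<hi)
        print(n,nm,"z med",np.median(Z[m]).round(1) if m.any() else None)
        if nm!="bench":
          for b in blobs(s,m,z,am): print("   ",*b)
E
```

```text
top bench z med 0.6
top cap z med 100.1
    [385 236] [ 419.2 -464.8] [ 419.2 -465.3] [38. 35.] 89.9
    [244 229] [441.3 -84.8] [441.  -84.8] [32. 32.] 45.0
    [344 220] [ 463.6 -354.9] [ 463.8 -354.7] [33. 32.] 89.9
    [ 78 201] [501.2 356. ] [515.5 354.8] [254.  10.] 1.5
    [293 159] [ 629.8 -218.8] [ 629.9 -218.7] [33. 33.] 89.4
    [46 98] [796.9 447.6] [795.  448.5] [73. 70.] 39.7
    [418  80] [ 848.1 -567.7] [ 851.2 -569. ] [10. 35.] 62.5
top bodytop z med 80.4
    [383 236] [ 419.2 -464.7] [ 418.9 -465.6] [59. 59.] 43.6
    [244 228] [441.3 -84.5] [441.3 -84.4] [56. 56.] 48.4
    [342 220] [ 464.8 -354.7] [ 464.1 -354.9] [55. 57.] 88.5
    [292 160] [ 630.  -218.6] [ 630.  -218.7] [57. 56.] 84.8
    [278  88] [ 837.1 -180.3] [ 835.5 -182.1] [239. 121.] 81.5
top jar top z med 78.3
    [376 235] [ 417.4 -464.4] [ 422.5 -448.8] [59. 57.] 40.1
    [336 215] [ 478.3 -338. ] [ 477.1 -339. ] [31. 61.] 44.1
    [130 209] [493.6 227.3] [493.7 227.4] [35. 34.] 45.3
    [364 180] [ 577.2 -425.5] [ 575.7 -419.7] [48. 44.] 22.5
    [ 82 209] [502.2 355. ] [495.  354.6] [255.  12.] 1.4
[... 3591 characters left out ...]
.2
    [258 219] [665.8  -6.5] [666.3  -5.5] [109.  77.] 89.6
    [ 86 174] [ 781.3 -577.7] [ 764.1 -547.6] [149. 213.] 62.0
scene timer z med 17.1
    [437 288] [628.1 472.6] [630.1 470.4] [ 19. 218.] 3.2
    [380 223] [488.7 270.4] [496.9 277.4] [107. 158.] 3.9
    [326 194] [465.9 103.7] [464.9 103.3] [58. 70.] 19.1
    [ 84 192] [ 809.  -517.9] [ 809.4 -518.4] [ 22. 209.] 61.0
scene amber z med 110.9
    [418 326] [817.1 458.3] [816.8 458.1] [10.  5.] 77.3
    [412 312] [789.9 436.4] [791.1 436.7] [10. 14.] 86.0
    [451 266] [628.9 472.8] [629.1 478.6] [ 14. 215.] 1.9
    [ 49 166] [ 837.1 -595.3] [ 839.  -594.7] [27. 18.] 0.5
    [153 136] [ 579.3 -426.7] [ 580.2 -427. ] [29. 22.] 59.9
```

```bash
python3 - <<'E'
import cv2
im=cv2.imread("pics/top0.png")[190:400,150:640]
im=cv2.resize(im,(784,336),interpolation=cv2.INTER_CUBIC);cv2.imwrite("pics/crop1.png",im)
E
```

```text
(no output)
```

View pics/crop1.png

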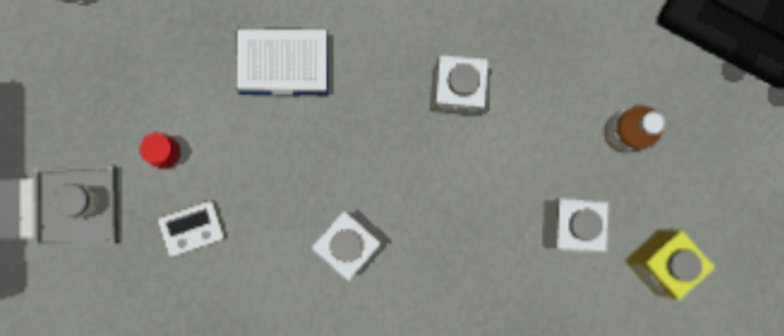

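The crop confirms the targets. The white bottles are at crop pixels (462,80), (347,245) and (584,224). The yellow one at (680,265) is the look-alike, so I'll leave it. The jar is the grey-cream one standing in the tray at (75,200), and the red one at (160,150) isn't needed. Heights measure 100, 80 and 74 mm, as they should, and the machine's face at y=355 matches tray y 240 + 115. I'll start with the jar.

```bash
cat > arm.py <<'E'
from cell import *
import numpy as np
def rot(a):                                   # tool down, closing line at yaw a (rad)
    y=np.array([np.cos(a),np.sin(a),0]); z=np.array([0,0,-1.]); return np.c_[np.cross(y,z),y,z]
def choose(p,yaws):                           # of the yaws (deg, mod 180) the one with the smallest last joint
    best=None
    for d in yaws:
        for k in(0,180):
            R=rot(np.radians(d+k)); q=ik(p,R)
            if q is not None and (best is None or abs(q[5])<best[0]): best=(abs(q[5]),R)
    return best[1]
def fz(n=5):
    f=[]
    for _ in range(n): f.append(read_state()["wrist_force"]); sleep(0.04)
    return np.mean(f,0)
def say(*a):
    s=read_state(); print(*a,"t",round(s["time"],1),"tcp",s["tcp_pos"].round(1),"open",round(s["opening"],1),"F",s["wrist_force"].round(2),"pad",round(float(s["gripper_force"]),1))
def pick(xy,z,yaws,hi,grab):
    R=choose([*xy,hi],yaws); reach([*xy,hi],R); move_linear([*xy,z],200); say("down"); grip(grab); say("gripped")
    return R
def lower(xy,z,R=None):                       # slow set-down: stop when the bench takes the load
    move_linear([*xy,z+12],200,R); sleep(0.2); f0=fz(3)[2]; move_linear([*xy,z+2],40,R)
    for k in range(8):
        if fz(2)[2]-f0>1.0: break
        move_linear([*xy,z+1.5-0.5*k],20,R)
    say("set down f0 %.2f"%f0); grip(85); say("released")
E
python3 - <<'E'
from arm import *
J=(495,228)
R=pick(J,36,(0,90,45),130,30)
move_linear([*J,130],200); say("lifted")
D=(545,5); R2=choose([*D,130],(0,90,45)); reach([*D,130],R2); say("over")
lower(D,24); move_linear([*D,200],300)
from cell import snapshot; import cv2
s=snapshot("top"); cv2.imwrite("pics/top1.png",cv2.resize(s["image"][:,:,::-1],(768,576)))
E
```

```text
down t 3.9 tcp [495.7 228.   36.6] open 85.3 F [-0.35  0.55  0.95] pad 0.0
gripped t 4.4 tcp [496.1 228.3  37.7] open 36.8 F [-0.69 -0.88  6.45] pad 59.4
lifted t 5.0 tcp [494.1 227.8 128.9] open 36.7 F [ 0.15  0.84 -1.74] pad 60.1
over t 6.0 tcp [544.3   5.8 129. ] open 36.3 F [ 0.06  0.11 -1.22] pad 60.1
set down f0 -0.69 t 7.7 tcp [545.    5.   25.7] open 36.4 F [-2.22 -0.39  2.84] pad 60.4
released t 8.2 tcp [545.    5.   25.4] open 85.0 F [ 0.23 -0.37  0.85] pad 0.0
```

View pics/top1.png

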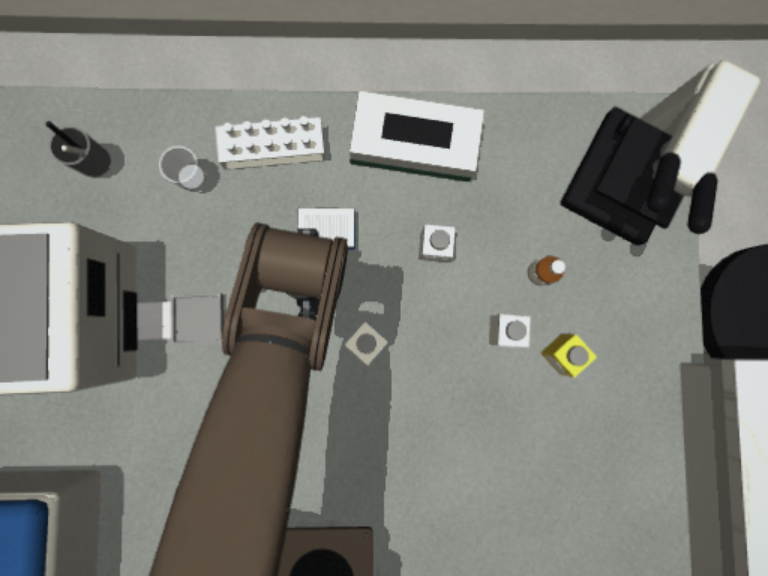

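The tray at (199,318) is now empty and the bottles haven't moved. The wrist hides the jar, so I'll check it from the next pose. Now I'll weigh the nearest bottle.

```bash
cat >> arm.py <<'E'
def weigh(xy,yaws,z=41,hi=190):
    R=choose([*xy,hi],yaws); reach([*xy,hi],R); sleep(0.3); f0=fz(8)[2]
    move_linear([*xy,z],200); say("down"); grip(45); say("gripped")
    move_linear([*xy,z+60],150); sleep(0.4); m=(f0-fz(12)[2])/9.81; say("MASS %.3f kg"%m)
    return m,R
E
python3 - <<'E'
from arm import *; import cv2,vis
A=(441.2,-84.7)
m,R=weigh(A,(48.4,138.4))
s=snapshot("top"); P=vis.cloud(s); x,y,z=P[...,0],P[...,1],P[...,2]
M=(abs(x-545)<60)&(abs(y-5)<60)&(z>55)&(z<70); print(vis.blobs(s,M,62,15),np.median(z[M]))
cv2.imwrite("pics/top2.png",s["image"][100:300,100:340,::-1].repeat(3,0).repeat(3,1))
if m<0.33:
    lower(A,41); move_linear([*A,190],300)
E
```

```text
down t 11.2 tcp [442.  -85.1  41.9] open 84.7 F [ 0.12 -0.72 -0.02] pad 0.0
gripped t 11.6 tcp [442.4 -85.2  42.5] open 55.2 F [-0.94 -0.02  6.57] pad 64.3
MASS 0.178 kg t 13.0 tcp [441.2 -84.7 101. ] open 55.0 F [-0.48 -0.52 -0.94] pad 63.8
[(array([211, 192]), array([542.4,   6.8]), array([543.5,   6.4]), array([34., 33.]), 0.3)] 62.727018631105715
set down f0 -1.50 t 14.6 tcp [440.9 -84.6  42.6] open 55.5 F [-1.88  1.32  2.66] pad 64.1
released t 15.0 tcp [441.3 -84.8  42.5] open 84.9 F [0.15 0.41 0.22] pad 0.0
```

View pics/top2.png

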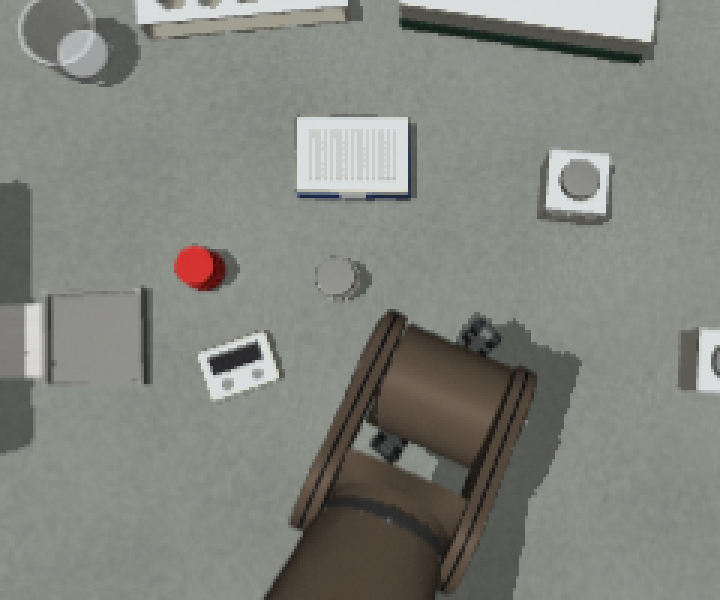

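The jar stands upright on the bench at crop pixel (337,277), with its top at 62.7 mm. The empty tray's centre is at (97,337). The nearest bottle weighs 0.18 kg, so it's nearly empty and is back in its place. Next is the bottle at (630,-219).

```bash
python3 - <<'E'
from arm import *; import cv2,vis
A=(630,-218.7)
m,R=weigh(A,(84.8,174.8))
s=snapshot("top"); P=vis.cloud(s); x,y,z=P[...,0],P[...,1],P[...,2]
for lo,hi,h in((94,106,100),(74,88,80)):
    M=(abs(x-441)<60)&(abs(y+85)<60)&(z>lo)&(z<hi); print("bottle at 441,-85:",vis.blobs(s,M,h,30))
if m<0.33:
    lower(A,41); move_linear([*A,190],300); say("")
    m,R=weigh((464.4,-354.8),(88.5,178.5))
E
```

```text
down t 18.1 tcp [ 631.1 -219.3   42.5] open 85.1 F [-0.48  0.2   0.31] pad 0.0
gripped t 18.5 tcp [ 631.4 -219.4   43.1] open 55.1 F [ 1.39 -0.06  4.37] pad 65.2
MASS 0.159 kg t 19.9 tcp [ 630.  -218.7  101.1] open 55.3 F [-0.01  0.35 -1.48] pad 64.7
bottle at 441,-85: []
bottle at 441,-85: []
set down f0 -1.18 t 21.2 tcp [ 630.4 -218.9   43.2] open 54.9 F [1.38 0.11 0.43] pad 64.8
released t 21.6 tcp [ 629.8 -218.6   42.8] open 84.7 F [ 0.32 -0.12 -0.44] pad 0.0
 t 22.2 tcp [ 630.  -218.7  190.6] open 84.9 F [ 0.16 -0.76 -0.23] pad 0.0
down t 24.8 tcp [ 465.2 -355.6   42.2] open 84.9 F [ 0.42  0.79 -0.06] pad 0.0
gripped t 25.2 tcp [ 465.4 -355.4   43. ] open 55.5 F [-0.78  2.12  6.93] pad 64.4
MASS 0.570 kg t 26.6 tcp [ 464.4 -354.8  101. ] open 55.7 F [ 0.38  0.22 -4.6 ] pad 63.9
```

The third bottle weighs 0.57 kg, so it's the full one. I'll check the other two from here and then carry it to the tray.

```bash
python3 - <<'E'
from arm import *; import cv2,vis
s=snapshot("top"); P=vis.cloud(s); x,y,z=P[...,0],P[...,1],P[...,2]
for c in((441,-85),(630,-219)):
  for lo,hi,h in((94,106,100),(74,88,80)):
    M=(abs(x-c[0])<60)&(abs(y-c[1])<60)&(z>lo)&(z<hi); print(c,vis.blobs(s,M,h,30))
M=(abs(x-489)<65)&(abs(y-240)<65)&(z>17)&(z<27); print("tray",vis.blobs(s,M,22,20))
move_linear([464.4,-354.8,210],200)
T=(489.5,240.3); R=choose([*T,190],(1,91)); reach([*T,190],R); say("over tray")
s=snapshot("top"); cv2.imwrite("pics/top3.png",s["image"][120:320,60:300,::-1].repeat(3,0).repeat(3,1))
s=snapshot("scene"); cv2.imwrite("pics/scene3.png",s["image"][70:270,272:512,::-1].repeat(3,0).repeat(3,1))
E
```

```text
(441, -85) [(array([244, 229]), array([440. , -84.8]), array([440.7, -84.8]), array([32., 32.]), 89.9)]
(441, -85) [(array([244, 229]), array([440.9, -84.8]), array([440.9, -84.8]), array([56., 56.]), 48.8)]
(630, -219) [(array([293, 159]), array([ 629.8, -218.8]), array([ 628.9, -218.5]), array([33., 33.]), 89.4)]
(630, -219) [(array([292, 160]), array([ 629. , -218.2]), array([ 629. , -218.4]), array([56., 57.]), 84.8)]
tray [(array([131, 212]), array([488.4, 238.8]), array([488.5, 238.5]), array([94., 98.]), 2.2)]
over tray t 29.5 tcp [490.  239.5 190.1] open 55.9 F [ 0.51 -0.23 -5.42] pad 64.1
```

View pics/scene3.png

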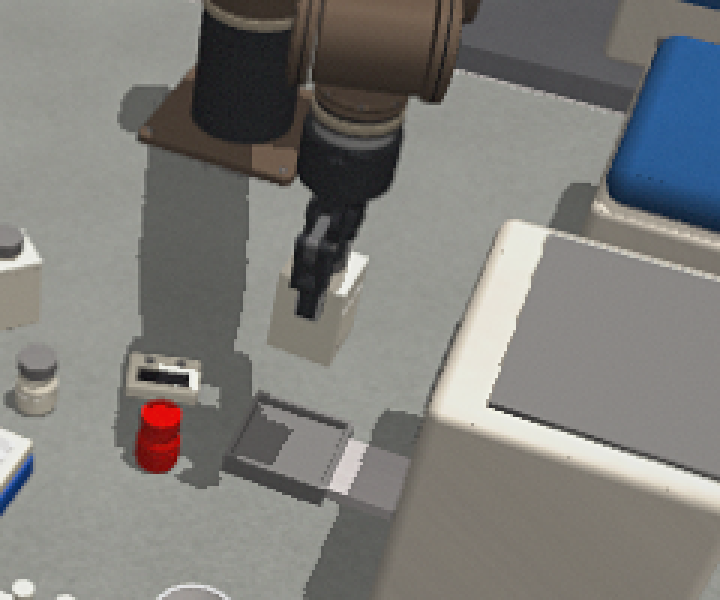

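The bottle hangs upright in the gripper at (318,310), above the empty tray at (290,447). The jar stands at (37,380), and there's clear space to the machine. I'll lower it now.

```bash
sed -i 's/f0>1.0/f0>2.0/' arm.py; python3 - <<'E'
from arm import *; import cv2,vis
T=(489.3,240)
lower(T,53); move_linear([*T,190],150); reach([350,-420,280],rot(0)) if ik([350,-420,280],rot(0)) is not None else reach([420,-300,280],choose([420,-300,280],(0,90,45)))
sleep(0.3); say("clear")
s=snapshot("top"); P=vis.cloud(s); x,y,z=P[...,0],P[...,1],P[...,2]
for c,b,t in((T,106,120),(T,86,98),((545,5),55,70),((441,-85),94,106),((630,-219),94,106)):
    M=(abs(x-c[0])<60)&(abs(y-c[1])<60)&(z>b)&(z<t); print(c,vis.blobs(s,M,(b+t)/2,20),np.median(z[M]))
a=s["image"][80:280,80:340,::-1]; s=snapshot("scene"); b=s["image"][90:290,150:410,::-1]
cv2.imwrite("pics/end.png",cv2.resize(np.hstack([a,b]),(800,308)))
E
```

```text
set down f0 -5.30 t 31.2 tcp [489.7 240.1  55.1] open 55.8 F [ 0.57  0.54 -3.13] pad 64.2
released t 31.6 tcp [489.6 240.1  55.4] open 85.0 F [ 0.53  0.01 -0.05] pad 0.0
clear t 35.4 tcp [ 350.3 -419.7  280. ] open 84.9 F [-0.67 -0.53  0.49] pad 0.0
(489.3, 240) [(array([122, 211]), array([488.5, 235.8]), array([488.3, 235.8]), array([36., 32.]), 89.9)] 112.62013521122256
(489.3, 240) [(array([124, 211]), array([489.1, 237.8]), array([488.6, 237.2]), array([60., 54.]), 89.8)] 93.00052683465938
(545, 5) [(array([211, 192]), array([543.4,   6. ]), array([543.3,   6.2]), array([34., 34.]), 71.9)] 62.484532498677645
(441, -85) [(array([244, 229]), array([440. , -84.8]), array([440.9, -84.8]), array([32., 32.]), 89.9)] 100.78977013991738
(630, -219) [(array([293, 159]), array([ 629.8, -218.8]), array([ 629. , -218.4]), array([33., 33.]), 89.4)] 100.0056595626275
```

View pics/end.png

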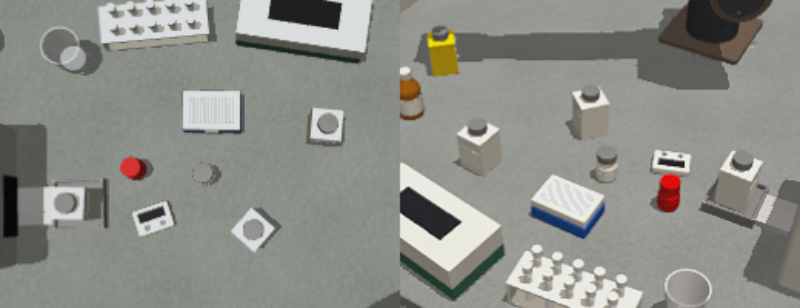

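Left half: the bottle's cap at (65,203) sits over the tray. Its top measures 112.6 mm (12 + 100), so it's upright on the tray floor. The two light bottles (327,123) and (253,230) and the jar (204,173) all stand on the bench, and the other things haven't moved. Handing in.

```bash
python3 -c "
from cell import *
print(finish_job())"
```

```text
the job is handed in; nothing more can be done
None
```

The job is handed in: the full bottle (about 0.57 kg) stands upright in the loading tray, the jar and the two nearly empty bottles (about 0.18 and 0.16 kg) stand upright on the bench, and it took about 35 s of the 72 s allowed.

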